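# Pack the display channels as an interlocked bundle

## Task

Pack the channel lengths for storage: take the bare aluminium channel from the sloping rack and lay it open side up in the empty lane of the packing board, beside the one already there. Then set the purple channel open side down over the two, so that one of its flanges drops into each trough, it sits flat and fully down, and all ends are flush with the board. Set the channels down, do not drop them, and leave everything else on the table where it is.

Things in the scene. Friction and masses are not known exactly. Their poses are not given: they have to be found in the camera images.
- ch_b_mid (a point): Bare aluminium channel lying open side UP on the sloping rack: U-section, 180 long (own x), 60 wide (own y), 40 high (own z), walls 4 thick, so 52 wide inside; about 0.26 kg. The point is its centre: half-way along, across and up (20 above its underside, 20 below its top). Own z points out of the open side, square to the slope.
- ch_c_mid (a point): Purple painted channel lying open side DOWN on the sloping rack, beside the bare one (either side): U-section, 180 long (own x), 60 wide (own y), 40 high (own z), walls 4 thick, so 52 wide inside; about 0.26 kg. The point is its centre: half-way along, across and up (20 above its underside, 20 below its top). Own z points out of the closed back, square to the slope.
- ch_a_mid (a point): Bare aluminium channel already lying open side UP in the board's lane at own y = -48: U-section, 180 long (own x), 60 wide (own y), 40 high (own z), walls 4 thick, so 52 wide inside; about 0.26 kg. The point is its centre: half-way along, across and up (20 above its underside, 20 below its top). Loose.
- board: Fixed plywood packing board, 180 (own x, along the lanes) x 190 (own y) x 18 thick, origin at the centre of its underside, z up. Lanes along x at y = -48 (taken) and y = +48 (empty), floor 18 above the origin. Dark guide blocks, 10 high, 30 long, stand between and beside the lanes near their ends only (x beyond +-55), 66 apart across a lane.
- lane_empty (a point): Middle of the empty lane's floor, on the board's surface, axes as the board. A channel lying there has its centre 20 above this point; its outside is then 36 from that of the first channel.
- bridge (a point): Where the purple channel's centre comes to rest: 42 above the board's underside, on its middle line; axes as the board. The purple one's 52 inside spans the two inner flanges of the bare ones (44 over both), its flange edges resting on their webs; it may shift sideways with them.
- rack: Fixed dark teal sloping rack, 190 wide (own y), origin at the centre of its underside. Its surface rises at 30 degrees along own +x (away from the robot), 68 above the origin at the middle, with a 12 high lip across the low edge that the channels rest against. The two channels lie along the slope about 55 either side of the middle (50 clear between them).
- tube_blue: Bystander: standing blue paint tube, 50 wide, 159 tall, origin at the centre of its underside.
- tube_red: Bystander: standing red paint tube, 50 wide, 159 tall, origin at the centre of its underside.
- tube_green: Bystander: standing green paint tube, 50 wide, 159 tall, origin at the centre of its underside.
- tumbler: Bystander: clear drinking glass, 76 across, 85 tall, origin at the centre of its underside.
- jar: Bystander: yellow paint jar, 68 across, 90 tall, origin at the centre of its underside.
- tape: Bystander: brown roll of tape lying flat, 80 across, 24 tall, origin at the centre of its underside.
- sander: Bystander: cork sanding block 90 x 50 x 30, origin at the centre of its underside.
- brush: Bystander: brush lying on the table near the robot's right, along own x, about 30 across at most.
There are look-alikes about, which are no part of the job. Leave any pink or yellow look-alike of the part that bears ch_c_mid alone.

How it is judged:
On the way, in this order (a step that is already met when the one before it is completed fails the run):
1. the bare channel lies open side up, flat in the empty lane, the first one still in its own (x of ch_a_mid in the frame of board between -0.012 and 0.012 m and y of ch_a_mid in the frame of board between -0.054 and -0.042 m and z of ch_a_mid in the frame of board between 0.035 and 0.041 m and angle between each of ch_a_mid, ch_b_mid's own z axis and vertical below 0.05 rad and angle between the x axis of each of ch_a_mid, ch_b_mid and the x axis of board, either way round below 0.06 rad and x of ch_b_mid in the frame of board between -0.012 and 0.012 m and y of ch_b_mid in the frame of board between 0.042 and 0.054 m and z of ch_b_mid in the frame of board between 0.035 and 0.041 m), for 0.2 s.
2. the purple channel sits open side down, fully down, hooked over both (all of step 1 and x of ch_c_mid in the frame of board between -0.012 and 0.012 m and y of ch_c_mid in the frame of board between -0.009 and 0.009 m and z of ch_c_mid in the frame of board between 0.039 and 0.045 m and angle between ch_c_mid's own z axis and vertical below 0.05 rad and angle between the x axis of ch_c_mid and the x axis of board, either way round below 0.06 rad), for 0.2 s.
At the end, for the whole second after the job is handed in: Bare channels open side up on their lane floors, within 6 mm of lane middle; purple one open side down hooked over both, within 9 mm of the middle line; each at seated height within 3 mm, ends flush with the board within 12 mm, level within 0.05 and along the lanes within 0.06 rad (all of step 2); the robot touches nothing.
It fails at once if a channel is dropped or slammed onto the board (faster than 0.7 m/s close above it, a fall of some 25 mm) ((horizontal distance between ch_b_mid and board below 0.08 m and height (world z) of ch_b_mid below 0.12 m and linear speed of ch_b above 0.7 m/s) or (horizontal distance between ch_c_mid and board below 0.08 m and height (world z) of ch_c_mid below 0.12 m and linear speed of ch_c above 0.7 m/s)).
It fails at once if a bystander is moved by more than 30 mm (distance of any of tube_blue, tube_red, tube_green, tumbler, jar, tape, sander, brush from where it was at the start of the episode above 0.03 m).
It also fails if it takes over 61 s, if anything falls off the work surface, if the arm or the gripper's body presses on something with over 40 N, if the wrist force passes 120 N, or if a joint passes its speed limit or range.

## Robot

A 7-joint arm with a two-finger parallel gripper is mounted at the origin on the work surface. World frame = base frame: x ahead of the robot, y to its left, z up, the work surface at z = 0. Lengths are in m, angles in rad, forces in N, time in s.
With the tool pointing down it reaches from about 0.4 to 0.85 m from the base axis. Payload 4.5 kg.
Tool frame: the origin (TCP) lies at the very end of the fingers, on their centre line; the grasp point (between the pads) lies 19 mm behind it (tcp_to_grasp is the z of the grasp point in the tool frame, in m); z points along the fingers, y is the line along which they close (so a half turn about z gives the same grasp; the last joint's range is limited). The gripper opens to 88 mm and grips with 3 to 60 N. Pads are 18 mm wide; open, the fingers measure 123 mm over their backs; the gripper's body (75 mm by 187 mm) begins 45 mm behind the grasp point.
Start: joints at [1.249, 0.689, -0.195, 1.565, 0.157, 0.902, -0.215], TCP at [0.218, -0.586, 0.239] pointing down, gripper open.
Joint ranges: [-3.01, 3.01], [-0.46, 2.08], [-1.47, 1.51], [0.13, 2.56], [-1, 4.14], [0.04, 2.09], [-2.66, 2.66]. Speed limits (rad/s): [2.57, 2.57, 3.14, 3.14, 3.14, 3.14, 3.14].

## Interface

Orientations are given as a unit quaternion [x, y, z, w].
In Python, from plant import * gives the robot as it stands. The module is installed in compiled form; this text tells all that it offers.
- The arm moves only by the shell command python3 -m jog 'ROWS' [OPENING] [FORCE]. ROWS is JSON, a list that holds one entry, the list of rows, each a list of 6 numbers: the shift along the tool's x, y, z in m, then the turn, a rotation vector about the tool's x, y, z in rad. In form: [[[dx, dy, dz, ax, ay, az], ...]]. A call has 1 to 12 rows; each row shifts and turns the commanded pose from where the row before left it, along the tool's axes as they then stand; what a row does not reach is not made up. A row lasts 1/8 s, in which the tool goes at most 62.5 mm and 10.7 degrees, less where a joint would pass 70% of its speed; a pose out of reach is approached as far as the arm can. A call with a gripper value outside its range is refused whole. OPENING is the finger opening in m, from 0 to 0.0881, set as the call begins (- or left out, the last holds). The fingers move at their own pace and stop on an object; FORCE is the grip in N (left out, the last holds). Time passes only in rows, so rows that do not move let the fingers close. It gives the time, the measured TCP pose, the force, the opening and the grip force at its end, in the units of the state.
- get_state(): the state, without advancing time (a new reading comes with each control period).
- snapshot(name): name is "scene" or "top"; returns a dict with "frame" (400x640x3 uint8, red, green, blue), "mtx" (3x3 intrinsics, pixels), "xyz" and "orientation" of the camera in the world. Camera axes: x right, y down, z forward; pixel columns grow to the right and rows downward; lengths in m; the calibration is good to about 2 mm. A picture is of the moment at which its call begins. There is no depth.
- finish_job(): hands the job in; it is judged then, once.
The state is a dict: "clock": time; "q": joint angles; "qd": joint speeds; "joint_torque": joint torques, N m; "tool_pos": TCP position; "eef_rot": TCP orientation; "contact_force": force on the tool from outside, world axes, zero at the start; "moment": the same for the moment, N m; "opening": opening from 0.0 (shut) to 1.0 (fully open); "finger_force": force on a finger pad.
Only numpy, scipy, OpenCV 4.12 (cv2) and the standard library are available. Lean on these libraries where they do the work, as an engineer would, in place of code of your own. Each camera call takes 0.05 s, during which the arm holds its last target. There are 200 camera calls.

## Working session

There is one attempt and no reset: what is moved stays moved. The work goes in short steps, Python scripts to look and compute and a shell command to move; the robot and the scene stay as the last step left them, time stands still between calls to the robot, and variables do not carry over. Pictures are saved under pics/ and viewed, at most 10 in all, crops included, and the job is handed in when it is done.

```bash
mkdir -p pics; python3 - <<'E'
from plant import *
import cv2, numpy as np, pickle
d={}
for n in("scene","top"):
    s=snapshot(n); d[n]=s; cv2.imwrite(f"pics/{n}0.png",s["frame"][:,:,::-1]); print(n,s["mtx"],s["xyz"],s["orientation"])
pickle.dump(d,open("s0.pkl","wb"))
s=get_state();print(s["clock"],s["tool_pos"],s["eef_rot"],s["opening"])
E
```

```text
scene [[493.03343114   0.         312.39818915]
 [  0.         493.03343114 192.97918976]
 [  0.           0.           1.        ]] [ 1.22366685 -0.41422709  1.24299223] [ 0.82181528  0.4824923  -0.14604192 -0.26550439]
top [[495.61722208   0.         322.7313568 ]
 [  0.         495.61722208 207.9551015 ]
 [  0.           0.           1.        ]] [0.23469409 0.0030747  1.67651401] [-0.70112807  0.70789082 -0.05764284  0.06314514]
0.1 [ 0.21747774 -0.58531992  0.23798871] [ 9.84207553e-01  1.77016316e-01 -2.08950669e-04 -8.20273421e-04] 0.9974791282866264
```

View pics/scene0.png

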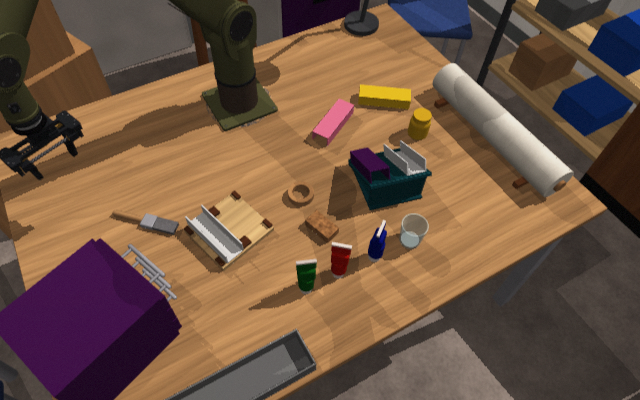

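View pics/top0.png

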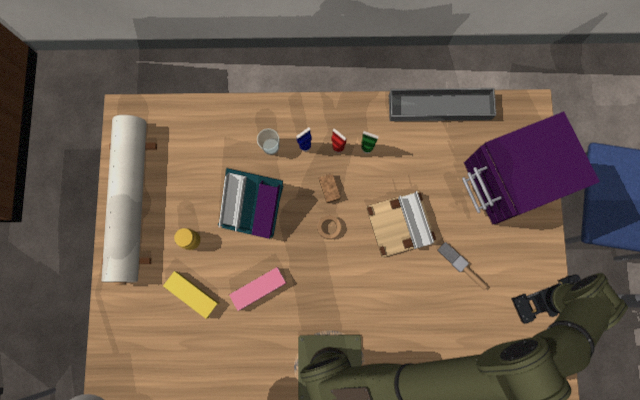

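The top view has world +x up and +y to the left. The rack is at about pixel (250,203), with the bare channel on its left (+y) side and the purple one on its right. The board is at about (400,223), with its taken lane on the right (-y). I'll enlarge both areas.

```bash
python3 - <<'E'
import cv2, numpy as np, pickle
d=pickle.load(open("s0.pkl","rb"))
t=d["top"]["frame"][:,:,::-1];s=d["scene"]["frame"][:,:,::-1]
def c(im,x,y,w=80,h=80): return cv2.resize(im[y:y+h,x:x+w],(400,300) if 0 else (w*5,h*5),interpolation=cv2.INTER_CUBIC)
a=np.hstack([c(t,210,162,80,60*1),c(t,362,185,80,60)])
a=np.hstack([c(t,210,160,80,80),c(t,362,182,80,80)])
b=np.hstack([cv2.resize(s[140:210,342:442],(400,280)),cv2.resize(s[185:270,180:280],(400,340))[:280]])
cv2.imwrite("pics/top_crop.png",a);cv2.imwrite("pics/sc_crop.png",b)
E
```

```text
(no output)
```

View pics/top_crop.png

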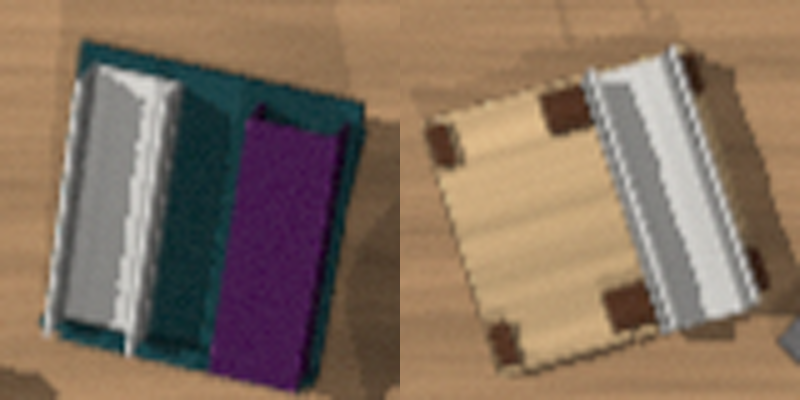

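View pics/sc_crop.png

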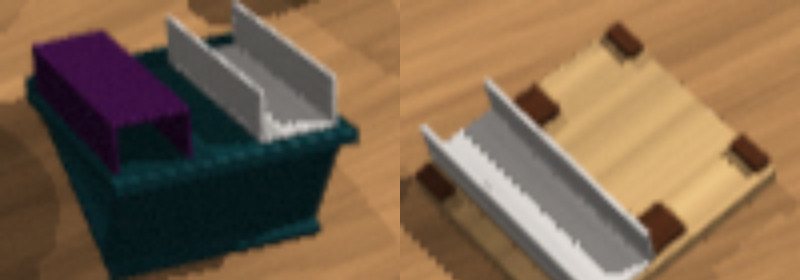

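The crops show every corner clearly: purple back face, bare flange tops, board edges and channel A. I'll triangulate them.

```bash
cat > h.py <<'E'
import numpy as np
from scipy.spatial.transform import Rotation as R
def ray(s,p):
    v=np.linalg.solve(s["mtx"],[p[0],p[1],1.]); v=R.from_quat(s["orientation"]).apply(v)
    return np.array(s["xyz"]),v/np.linalg.norm(v)
def plane(s,p,z):
    o,v=ray(s,p); return o+v*(z-o[2])/v[2]
def tri(s1,p1,s2,p2):
    o1,v1=ray(s1,p1);o2,v2=ray(s2,p2)
    a=np.linalg.lstsq(np.c_[v1,-v2],o2-o1,rcond=None)[0]
    q1=o1+a[0]*v1;q2=o2+a[1]*v2
    return (q1+q2)/2,np.linalg.norm(q1-q2)
E
python3 - <<'E'
import pickle,numpy as np
from h import *
np.set_printoptions(precision=4,suppress=True)
d=pickle.load(open("s0.pkl","rb"));T=d["top"];S=d["scene"]
tl=lambda x,y:(210+x/5-.4,160+y/5-.4); tr=lambda x,y:(362+(x-400)/5-.4,182+y/5-.4)
sl=lambda x,y:(342+x/4-.4,140+y/4-.4)
def grp(n,prs):
    P=[]
    for a,b in prs:
        q,e=tri(T,tl(*a),S,sl(*b));P.append(q);print(n,q,round(e,4))
    P=np.array(P);x=(P[2]+P[3]-P[0]-P[1])/2;y=(P[0]+P[2]-P[1]-P[3])/2
    print(n,"centre",P.mean(0),"len",np.linalg.norm(x),np.linalg.norm(y),"yaw",np.degrees([np.arctan2(x[1],x[0]),np.arctan2(-y[0],y[1])]),"pitch",np.degrees(np.arcsin(x[2]/np.linalg.norm(x))))
# order low+y, low-y, high+y, high-y
grp("C",[((212,370),(103,30)),((300,388),(35,45)),((260,118),(188,97)),((335,138),(116,125))])
grp("B",[((47,335),(235,3)),((130,354),(170,18)),((84,72),(335,77)),((180,84),(265,92))])
print("board");
for p in [(428,118),(500,374),(655,337)]: print(plane(T,tr(*p),.018))
P=np.array([plane(T,tr(*p),.058) for p in [(585,72),(672,47),(668,330),(760,297)]]);print("A",P,P.mean(0))
# rough bystanders
for n,p,z in [("tape",(331,228),.02),("sander",(330,188),.03),("blue",(304,147),0.),("red",(338,150),0.),("green",(369,150),0.),("glass",(268,145),0),("jar",(186,240),.05)]: print(n,plane(T,p,z))
E
```

```text
C [0.4324 0.2503 0.0594] 0.006
C [0.4203 0.1932 0.0609] 0.0083
C [0.58   0.2094 0.161 ] 0.0108
C [0.5685 0.1615 0.1462] 0.0057
C centre [0.5003 0.2036 0.1069] len 0.17869356117236984 0.05424372945875941 yaw [-13.7925 -12.6826] pitch 31.516484287328343
B [0.4573 0.3604 0.0562] 0.0063
B [0.4444 0.3059 0.0551] 0.0073
B [0.6116 0.3199 0.1525] 0.0053
B [0.6025 0.2599 0.1609] 0.0106
B centre [0.5289 0.3115 0.1062] len 0.19100449099985697 0.058419784706168945 yaw [-15.4816 -10.8319] pitch 31.947650147472345
board
[ 0.5291 -0.1364  0.018 ]
[ 0.3552 -0.1802  0.018 ]
[ 0.3789 -0.2844  0.018 ]
A [[ 0.552  -0.238   0.058 ]
 [ 0.5684 -0.2965  0.058 ]
 [ 0.3799 -0.2862  0.058 ]
 [ 0.4009 -0.3471  0.058 ]] [ 0.4753 -0.2919  0.058 ]
tape [ 0.4521 -0.0125  0.02  ]
sander [ 0.5876 -0.0106  0.03  ]
blue [0.742  0.0787 0.    ]
red [ 0.7298 -0.0404  0.    ]
green [ 0.7285 -0.1489  0.    ]
glass [0.7508 0.2052 0.    ]
jar [0.413  0.4669 0.05  ]
```

```bash
cat >> h.py <<'E'
np.set_printoptions(precision=4,suppress=True)
def rot(yaw,pitch=0):  # tool x along yaw (deg), raised by pitch, z down
    return R.from_euler("z",yaw,degrees=True)*R.from_euler("y",-pitch,degrees=True)*R.from_quat([1,0,0,0])
def legs(wps,start=None):
    "wps: (pos,yaw,pitch); prints shift in start tool axes, turn, shift in end tool axes"
    from plant import get_state
    s=get_state();p=np.array(s["tool_pos"]);q=R.from_quat(s["eef_rot"])
    for w,y,pi in wps:
        w=np.array(w);n=rot(y,pi);rv=(q.inv()*n).as_rotvec()
        print("shift pre",q.inv().apply(w-p),"turn",rv,"deg",np.degrees(np.linalg.norm(rv)),"shift post",n.inv().apply(w-p))
        p,q=w,n
B=np.array([.5275,.311,.1065]);C=np.array([.5018,.2041,.1065]);RY=-13.5
E
python3 - <<'E'
from h import *
z=rot(RY,30).apply([0,0,1]);print(z)
legs([((.48,-.2,.36),20.4,0),((.45,.29,.36),20.4,0),(B-.10*z,RY,30),(B+.026*z,RY,30)])
E
```

```text
[ 0.4862 -0.1167 -0.866 ]
shift pre [ 0.3803 -0.2699 -0.1216] turn [-0.0017  0.0001 -0.0001] deg 0.09732416656721297 shift post [ 0.3804 -0.2696 -0.122 ]
shift pre [ 0.1427 -0.4697  0.    ] turn [0. 0. 0.] deg 0.0 shift post [ 0.1427 -0.4697  0.    ]
shift pre [ 0.0385 -0.0206  0.1669] turn [-0.1549  0.5081  0.5779] deg 44.97423319489411 shift post [-0.0657 -0.0385  0.1548]
shift pre [ 0.    -0.     0.126] turn [0. 0. 0.] deg 0.0 shift post [ 0.    -0.     0.126]
```

```bash
python3 -m jog '[[[0.03,-0.02,-0.02,0,0,0],[0.043,-0.031,-0.013,0,0,0],[0.043,-0.031,-0.013,0,0,0],[0.043,-0.031,-0.013,0,0,0],[0.043,-0.031,-0.013,0,0,0],[0.043,-0.031,-0.013,0,0,0],[0.043,-0.031,-0.013,0,0,0],[0.043,-0.031,-0.013,0,0,0],[0.043,-0.031,-0.013,0,0,0]]]' 0.088
python3 -m jog '[[[0.016,-0.052,0,0,0,0],[0.016,-0.052,0,0,0,0],[0.016,-0.052,0,0,0,0],[0.016,-0.052,0,0,0,0],[0.016,-0.052,0,0,0,0],[0.016,-0.052,0,0,0,0],[0.016,-0.052,0,0,0,0],[0.016,-0.052,0,0,0,0],[0.016,-0.052,0,0,0,0]]]'
python3 -m jog '[[[0,0,0,-0.031,0.102,0.116],[0,0,0,-0.031,0.102,0.116],[0,0,0,-0.031,0.102,0.116],[0,0,0,-0.031,0.102,0.116],[0,0,0,-0.031,0.102,0.116],[0,0,0,0,0,0],[0,0,0,0,0,0]]]'
python3 - <<'E'
from h import *
z=rot(RY,30).apply([0,0,1])
legs([(B-.05*z,RY,30),(B+.026*z,RY,30)])
E
```

```text
clock: 1.23
tool_pos: [0.4754, -0.2028, 0.3629]
eef_rot: [0.984, 0.177, -0.0, -0.0]
contact_force: [0.8, -1.2, 0.4]
opening: 0.994
finger_force: 0.0
clock: 2.35
tool_pos: [0.4465, 0.2859, 0.3624]
eef_rot: [0.984, 0.177, -0.0, 0.0]
contact_force: [0.1, -0.1, -0.1]
opening: 1.003
finger_force: 0.0
clock: 3.22
tool_pos: [0.4456, 0.2848, 0.3481]
eef_rot: [0.98, -0.051, 0.191, 0.033]
contact_force: [-0.2, -0.0, 0.3]
opening: 0.999
finger_force: 0.0
shift pre [-0.0247 -0.0471  0.2021] turn [-0.0138  0.1327  0.1295] deg 10.65495805270361 shift post [-0.0572 -0.0446  0.196 ]
shift pre [0.    0.    0.076] turn [0. 0. 0.] deg 0.0 shift post [0.    0.    0.076]
```

```bash
python3 -m jog '[[[0,0,0,-0.007,0.066,0.065],[0,0,0,-0.007,0.066,0.065],[-0.019,-0.015,0.048,0,0,0],[-0.019,-0.015,0.049,0,0,0],[-0.019,-0.015,0.049,0,0,0],[0,0,0.049,0,0,0],[0,0,0,0,0,0],[0,0,0,0,0,0]]]'
python3 - <<'E'
from h import *
import cv2
from plant import snapshot
z=rot(RY,30).apply([0,0,1])
legs([(B-.05*z,RY,30),(B+.026*z,RY,30)])
t=snapshot("top")["frame"];s=snapshot("scene")["frame"]
a=cv2.resize(t[150:250,200:300],(400,400),interpolation=2);b=cv2.resize(s[120:220,342:442],(400,400),interpolation=2)
cv2.imwrite("pics/h1.png",np.hstack([a,b])[:,:,::-1])
E
```

```text
clock: 4.22
tool_pos: [0.5042, 0.3157, 0.1513]
eef_rot: [0.959, -0.117, 0.256, 0.03]
contact_force: [0.4, -0.5, -0.3]
opening: 0.994
finger_force: 0.0
shift pre [-0.0019 -0.0009  0.0006] turn [ 0.001   0.0014 -0.0059] deg 0.3524981234583895 shift post [-0.0019 -0.0009  0.0006]
shift pre [0.    0.    0.076] turn [0. 0. 0.] deg 0.0 shift post [0.    0.    0.076]
```

View pics/h1.png

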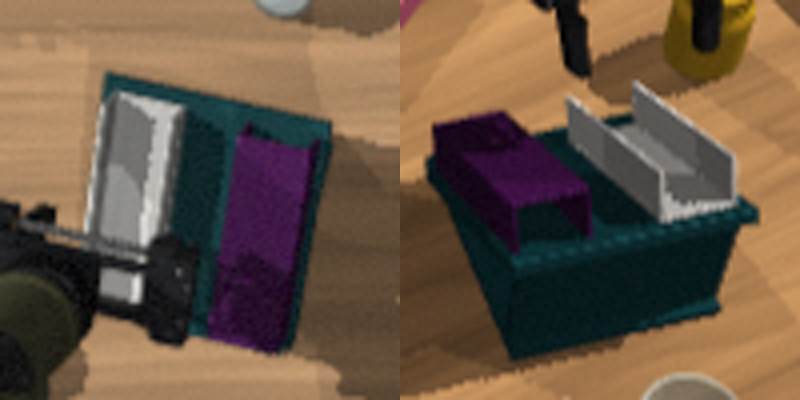

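The picture shows the fingers straddling the bare channel's line, with 14 mm to spare on each side. I'll descend and grip.

```bash
python3 -m jog '[[[-0.002,-0.001,0.03,0,0,-0.006],[0,0,0.03,0,0,0],[0,0,0.016,0,0,0],[0,0,0,0,0,0]]]'
python3 -m jog '[[[0,0,0,0,0,0],[0,0,0,0,0,0],[0,0,0,0,0,0],[0,0,0,0,0,0],[0,0,0,0,0,0],[0,0,0,0,0,0]]]' 0.05 30
```

```text
clock: 4.82
tool_pos: [0.5446, 0.3206, 0.0949]
eef_rot: [0.961, -0.115, 0.249, 0.042]
contact_force: [0.4, -0.4, 0.5]
opening: 0.999
finger_force: 0.0
clock: 5.58
tool_pos: [0.5446, 0.318, 0.0956]
eef_rot: [0.96, -0.117, 0.249, 0.044]
contact_force: [-1.2, -6.2, 6.5]
opening: 0.681
finger_force: 29.8
```

```bash
python3 - <<'E'
from h import *
from plant import get_state
s=get_state();print(np.array(s["q"]),s["contact_force"],s["moment"])
z=rot(RY,30).apply([0,0,1]);legs([(B+.026*z,RY,30)])
E
```

```text
[-1.1582  0.9708  0.5744  1.9873 -0.0193  0.0447 -2.654 ] [-1.2375 -6.1835  6.5003] [-0.9614  0.0125 -0.3921]
shift pre [-0.0075  0.0106  0.0095] turn [0.0289 0.0131 0.0018] deg 1.8234367700825844 shift post [-0.0076  0.0108  0.0091]
```

Joints 6 and 7 are at their limits, so the grip is about 17 mm deep instead of 26 mm. It is still holding at the right width (60 mm). I'll increase the force and lift carefully.

```bash
python3 -m jog '[[[0,0,0,0,0,0],[0,0,-0.01,0,0,0],[0,0,-0.02,0,0,0],[0,0,-0.03,0,0,0],[0,0,-0.04,0,0,0],[0,0,-0.04,0,0,0],[0,0,-0.04,0,0,0],[0,0,0,0,0,0]]]' - 45
python3 - <<'E'
from h import *
import cv2
from plant import *
print(np.array(get_state()["q"]))
t=snapshot("top")["frame"];s=snapshot("scene")["frame"]
a=cv2.resize(t[140:260,190:310],(400,400),interpolation=2);b=cv2.resize(s[80:200,332:452],(400,400),interpolation=2)
cv2.imwrite("pics/h2.png",np.hstack([a,b])[:,:,::-1])
legs([((.45,.2,.33),15,0),((.44,-.2,.3),15,0)])
E
```

```text
clock: 6.58
tool_pos: [0.4586, 0.3484, 0.2536]
eef_rot: [0.961, -0.114, 0.249, 0.039]
contact_force: [-0.3, -0.4, -3.3]
opening: 0.678
finger_force: 44.4
[-1.4524  0.6929  0.775   2.0043 -0.0154  0.3704 -2.6541]
shift pre [ 0.0597  0.1459 -0.0529] turn [ 0.1507 -0.4913 -0.4881] deg 40.607583456128275 shift post [-0.0466  0.1389 -0.0787]
shift pre [-0.1132  0.3838  0.03  ] turn [0. 0. 0.] deg 0.0 shift post [-0.1132  0.3838  0.03  ]
```

View pics/h2.png

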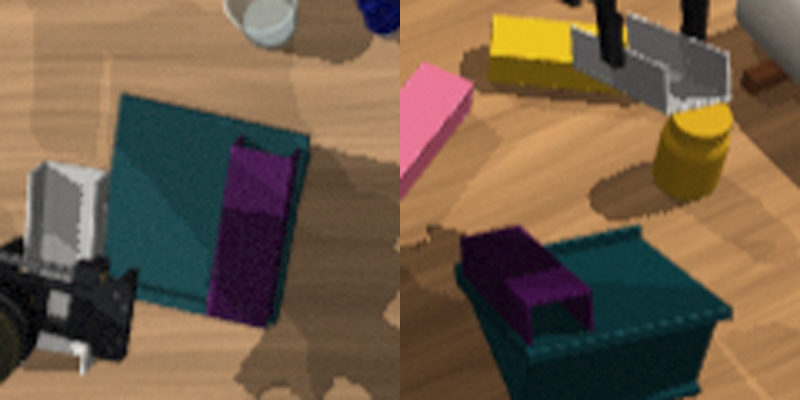

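The bare channel is firmly held and parallel to the fingers, clear of the rack and jar. I'll turn it level and carry it towards the board.

```bash
python3 -m jog '[[[0,0,-0.02,0.025,-0.082,-0.081],[0,0,-0.02,0.025,-0.082,-0.081],[0,0,-0.01,0.025,-0.082,-0.081],[0,0,0,0.025,-0.082,-0.081],[0,0,0,0.025,-0.082,-0.081],[0,0,0,0.025,-0.082,-0.081],[0,0,0,0,0,0]]]'
python3 -m jog '[[[-0.01,0.03,0,0,0,0],[-0.016,0.05,0,0,0,0],[-0.016,0.05,0,0,0,0],[-0.016,0.05,0,0,0,0],[-0.016,0.05,0,0,0,0],[-0.016,0.05,0,0,0,0],[-0.016,0.05,0,0,0,0],[-0.016,0.05,0,0,0,0],[-0.016,0.05,0,0,0,0],[-0.01,0.03,0,0,0,0],[0,0,0,0,0,0]]]'
python3 - <<'E'
from h import *
from plant import *
print(np.array(get_state()["q"]))
legs([((.44,-.2,.2),15,0)])
E
```

```text
clock: 7.55
tool_pos: [0.4416, 0.3489, 0.2952]
eef_rot: [0.992, 0.126, 0.0, 0.001]
contact_force: [0.5, 0.0, -3.6]
opening: 0.682
finger_force: 44.4
clock: 8.93
tool_pos: [0.4126, -0.134, 0.2967]
eef_rot: [0.992, 0.125, -0.0, 0.002]
contact_force: [0.5, -0.2, -4.4]
opening: 0.679
finger_force: 44.4
[ 0.0248  0.3648  0.2558  2.0448 -0.1292  0.746  -0.9603]
shift pre [0.0102 0.0704 0.0969] turn [ 0.003   0.0005 -0.0108] deg 0.641041157137122 shift post [0.0094 0.0708 0.0967]
```

```bash
python3 - <<'E'
import pickle,cv2
from h import *
d=pickle.load(open("s0.pkl","rb"));T=d["top"]
g=cv2.cvtColor(T["frame"],cv2.COLOR_RGB2GRAY).astype(np.float32)
c0=np.array([.465,-.248]);yaw=np.radians(15)
ex=np.array([np.cos(yaw),np.sin(yaw)]);ey=np.array([-ex[1],ex[0]])
Rt=R.from_quat(T["orientation"]).inv()
def px(p):
    v=T["mtx"]@Rt.apply(np.array(p)-T["xyz"]);return v[:2]/v[2]
def prof(fx,a,b,z,alongy=True):
    t=np.arange(a,b,.0005);P=[]
    for u in t:
        w=c0+(fx*ex+u*ey if alongy else u*ex+fx*ey);P.append(px([*w,z]))
    P=np.array(P,np.float32);I=cv2.remap(g,P[None,:,0].copy(),P[None,:,1].copy(),cv2.INTER_LINEAR)[0]
    G=np.gradient(cv2.GaussianBlur(I[None],(0,0),2)[0]);return t,G
def edge(fx,a,b,z,sgn,alongy=True):
    t,G=prof(fx,a,b,z,alongy);G=np.clip(G*sgn,0,None);k=G.argmax();w=slice(max(k-5,0),k+6)
    return round(1000*(t[w]*G[w]).sum()/G[w].sum(),1)
for f in (-.082,-.076,-.07,-.064,.064,.07,.076,.082):
    print(f,"cblock left(z18)",edge(f,.003,.028,.018,1),"lblock right(z28)",edge(f,.068,.092,.028,-1),
      "A inner(z58)",[edge(f,-.03,-.005,.058,s) for s in(1,-1)],"A outer",[edge(f,-.09,-.065,.058,s) for s in(1,-1)])
for f in (0.01,.02,.03,.04,.05,.06,.07): print("far/near board edge z18",f,[ (edge(f,.078,.105,.018,s,False),edge(f,-.105,-.078,.018,s,False)) for s in (1,-1)], )
for f in (-.04,-.02,0,.02,.04): print("left edge",f,edge(f,.085,.107,.018,-1))
E
```

```text
-0.082 cblock left(z18) 13.1 lblock right(z28) 76.5 A inner(z58) [np.float64(-22.2), np.float64(-9.5)] A outer [np.float64(-78.0), np.float64(-73.2)]
-0.076 cblock left(z18) 13.4 lblock right(z28) 77.0 A inner(z58) [np.float64(-21.9), np.float64(-16.8)] A outer [np.float64(-78.4), np.float64(-72.1)]
-0.07 cblock left(z18) 14.4 lblock right(z28) 76.2 A inner(z58) [np.float64(-22.0), np.float64(-9.4)] A outer [np.float64(-78.3), np.float64(-87.6)]
-0.064 cblock left(z18) 13.5 lblock right(z28) 74.1 A inner(z58) [np.float64(-22.0), np.float64(-10.6)] A outer [np.float64(-78.4), np.float64(-72.3)]
0.064 cblock left(z18) 16.3 lblock right(z28) 75.6 A inner(z58) [np.float64(-20.4), np.float64(-9.0)] A outer [np.float64(-75.9), np.float64(-71.1)]
0.07 cblock left(z18) 15.5 lblock right(z28) 76.1 A inner(z58) [np.float64(-19.4), np.float64(-7.8)] A outer [np.float64(-76.3), np.float64(-69.9)]
0.076 cblock left(z18) 16.2 lblock right(z28) 77.5 A inner(z58) [np.float64(-20.0), np.float64(-8.7)] A outer [np.float64(-75.9), np.float64(-71.2)]
0.082 cblock left(z18) 14.9 lblock right(z28) 83.0 A 
[... 252 characters left out ...]
, np.float64(-88.9)), (np.float64(91.2), np.float64(-96.1))]
far/near board edge z18 0.03 [(np.float64(95.0), np.float64(-88.9)), (np.float64(90.2), np.float64(-96.1))]
far/near board edge z18 0.04 [(np.float64(95.6), np.float64(-89.1)), (np.float64(89.8), np.float64(-94.6))]
far/near board edge z18 0.05 [(np.float64(85.0), np.float64(-89.6)), (np.float64(91.4), np.float64(-95.0))]
far/near board edge z18 0.06 [(np.float64(102.4), np.float64(-90.1)), (np.float64(91.3), np.float64(-95.8))]
far/near board edge z18 0.07 [(np.float64(83.7), np.float64(-89.9)), (np.float64(90.9), np.float64(-96.2))]
left edge -0.04 93.3
left edge -0.02 94.4
left edge 0 95.5
left edge 0.02 94.9
left edge 0.04 94.4
```

The lines put the board centre at (0.4658, -0.2480) with yaw 15.7°. Channel A sits at about y = -47 mm in the board frame. I'll move over the empty lane and check how the channel lies in the hand.

```bash
python3 -m jog '[[[0.005,0.019,0.03,0.003,0,-0.023],[0.006,0.019,0.04,0,0,0],[0.006,0.019,0.04,0,0,0],[0.005,0.019,0.037,0,0,0],[0,0,0,0,0,0],[0,0,0,0,0,0]]]'
python3 - <<'E'
from h import *
import cv2,pickle
from plant import *
d={n:snapshot(n) for n in("top","scene")};d["st"]=get_state();pickle.dump(d,open("s1.pkl","wb"))
t=d["top"]["frame"];s=d["scene"]["frame"]
a=cv2.resize(t[180:260,360:440],(400,400),interpolation=2);b=cv2.resize(s[165:265,175:275],(400,400),interpolation=2)
cv2.imwrite("pics/h3.png",np.hstack([a,b])[:,:,::-1])
legs([((.4528,-.2018,.15),15.7,0)])
E
```

```text
clock: 9.68
tool_pos: [0.4554, -0.1972, 0.1506]
eef_rot: [0.99, 0.14, 0.0, -0.001]
contact_force: [0.9, -0.2, -2.4]
opening: 0.68
finger_force: 44.4
shift pre [-0.0042  0.0032  0.0014] turn [-0.0011 -0.002   0.008 ] deg 0.4759089230709675 shift post [-0.0041  0.0032  0.0014]
```

View pics/h3.png

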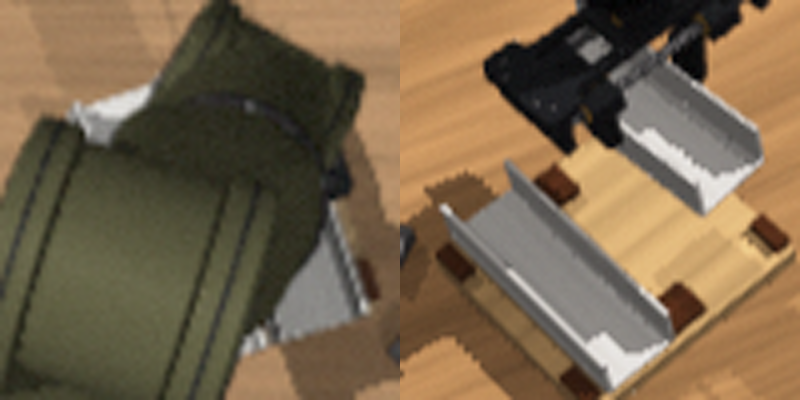

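The scene crop (right) shows the far end of B cleanly: underside corners at about (706,213) and (763,160), flange tops at about (699,180) and (758,128). The arm hides most of it in the top view. I'll compute the position in the hand.

```bash
python3 - <<'E'
from h import *
import pickle
d=pickle.load(open("s1.pkl","rb"));S=d["scene"];T=d["top"];st=d["st"]
q=R.from_quat(st["eef_rot"]);p=np.array(st["tool_pos"])
f=lambda x,y:(175+(x-400)/4-.4,165+y/4-.4)
for n,c,z in [("botL",(706,213),.1276),("botR",(763,160),.1276),("topL",(699,180),.1676),("topR",(758,128),.1676)]:
    w=plane(S,f(*c),z);print(n,w,"tool",q.inv().apply(w-p))
w=plane(T,(360+73/5-.4,180+108/5-.4),.1676);print("top view far-left top",w,q.inv().apply(w-p))
yaw=np.radians(15.7);ex=np.array([np.cos(yaw),np.sin(yaw)]);ey=np.array([-ex[1],ex[0]]);c=np.array([.4658,-.248])
for n,cc,z in [("A in top far",(672,338),.058),("A out bot far",(607,390),.018),("A in top near",(510,163),.058),("A out top near",(443,207),.058),("board far left",(795,250),.018),("block c far top-R",(705,293),.028)]:
    w=plane(S,f(*cc),z)[:2]-c;print(n,w@ex,w@ey)
E
```

```text
botL [ 0.5376 -0.1939  0.1276] tool [0.0794 0.0192 0.0239]
botR [ 0.5177 -0.1418  0.1276] tool [ 0.0748 -0.0364  0.024 ]
topL [ 0.537  -0.1949  0.1676] tool [ 0.0787  0.02   -0.0161]
topR [ 0.5185 -0.1431  0.1676] tool [ 0.0753 -0.035  -0.016 ]
top view far-left top [ 0.5149 -0.1457  0.1676] [ 0.0711 -0.0334 -0.016 ]
A in top far 0.10593948775191538 -0.025077478748486908
A out bot far 0.08597210291958676 -0.07191523624557139
A in top near -0.0847498803855553 -0.014864506850569522
A out top near -0.08806868868167145 -0.07173417469303021
board far left 0.09377840657203645 0.09666393739392956
block c far top-R 0.08014386656205957 0.023590374323062508
```

```bash
python3 - <<'E'
from h import *
import pickle
d=pickle.load(open("s1.pkl","rb"));S=d["scene"]
f=lambda x,y:(175+(x-400)/4-.4,165+y/4-.4)
for n,a,b,z in [("B R top",(668,66),(758,128),.1676),("B L top",(630,120),(699,180),.1676),("B L bot",(622,145),(706,213),.1276),("A in top",(510,163),(672,325),.058),("A out top",(443,207),(610,370),.058)]:
    u,v=plane(S,f(*a),z),plane(S,f(*b),z);w=v-u;print(n,np.degrees(np.arctan2(w[1],w[0])),np.linalg.norm(w))
# end edges of B by two heights
u,v=plane(S,f(706,213),.1276),plane(S,f(763,160),.1276);w=v-u;print("end yaw",np.degrees(np.arctan2(-w[0],w[1])))
import cv2
s=S["frame"][165:230,215:275];cv2.imwrite("pics/h4.png",cv2.resize(s,(720,780)[::1] if 0 else (552,598),interpolation=2)[:,:,::-1])
E
```

```text
B R top 22.177868944291216 0.08131935502804595
B L top 16.77918580904269 0.06817759529673435
B L bot 18.949929785244965 0.08177853627505205
A in top 14.552439675257078 0.18305935060280745
A out top 16.08207155064533 0.18338835877645623
end yaw 20.89370217255391
```

View pics/h4.png

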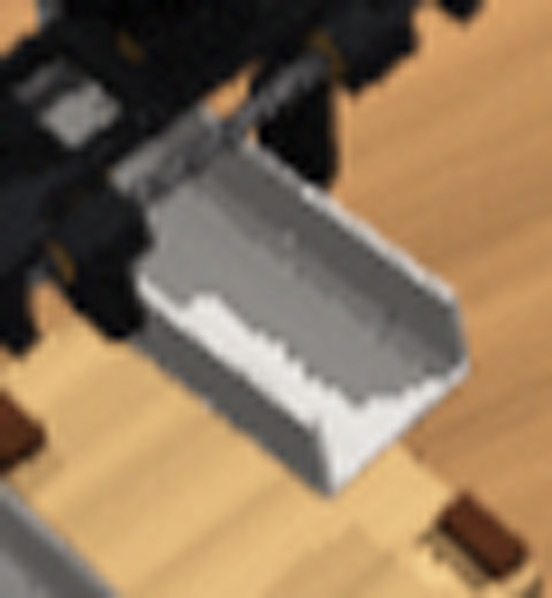

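```bash
python3 - <<'E'
from h import *
import pickle,cv2
d=pickle.load(open("s1.pkl","rb"));S=d["scene"];T=d["top"];st=d["st"]
q=R.from_quat(st["eef_rot"]);p=np.array(st["tool_pos"])
f=lambda x,y:(215+x/9.2-.45,165+y/9.2-.45);t=lambda x,y:(360+x/5-.4,180+y/5-.4)
w,e=tri(T,t(73,107),S,f(462,300));print("far-left top",w,e,"tool",q.inv().apply(w-p))
for z in (.15,.16,.17,.18): 
    v=plane(T,t(364,312),z);u=plane(T,t(73,107),z);print(z,"near right top tool",q.inv().apply(v-p),"far left",q.inv().apply(u-p))
# triangulate reference: board far-left corner (free in both first images), top z 18
d0=pickle.load(open("s0.pkl","rb"))
w,e=tri(d0["top"],(362+28/5-.4,182+118/5-.4),d0["scene"],(175+395/4-.4,165+250/4-.4));print("board far left",w,e)
im=T["frame"][185:255,365:445];cv2.imwrite("pics/h5.png",cv2.resize(im,(640,560),interpolation=2)[:,:,::-1])
E
```

```text
far-left top [ 0.5173 -0.1437  0.1636] 0.005217731436888966 tool [ 0.074  -0.0347 -0.0121]
0.15 near right top tool [-0.0999  0.102   0.0011] far left [ 0.0744 -0.0306  0.0016]
0.16 near right top tool [-0.1002  0.0997 -0.0089] far left [ 0.0729 -0.0321 -0.0084]
0.17 near right top tool [-0.1006  0.0973 -0.0189] far left [ 0.0714 -0.0336 -0.0184]
0.18 near right top tool [-0.1009  0.095  -0.0289] far left [ 0.0699 -0.0351 -0.0284]
board far left [ 0.53   -0.1331  0.0204] 0.006570721520567074
```

View pics/h5.png

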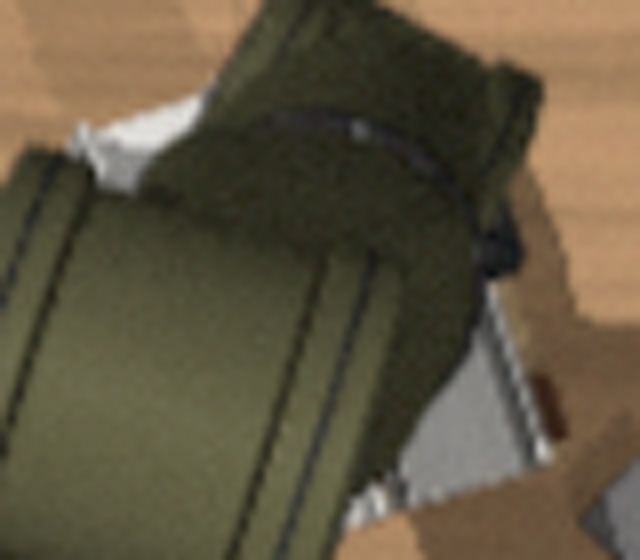

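(The bright strip at lower right is channel A.) B's far end is about 15 mm short of the board end and perhaps shifted to +y. I'll correct part of that, lower to just above the blocks, and compare directly with the board, where parallax is small.

```bash
python3 -m jog '[[[0.005,0.002,0.02,0,0,0],[0.005,0.002,0.02,0,0,0],[0.005,0.001,0.02,0,0,0],[0,0,0.02,0,0,0],[0,0,0,0,0,0],[0,0,0,0,0,0]]]'
python3 - <<'E'
from h import *
import cv2,pickle
from plant import *
d={n:snapshot(n) for n in("top","scene")};d["st"]=get_state();pickle.dump(d,open("s2.pkl","wb"))
s=d["scene"]["frame"];cv2.imwrite("pics/h6.png",cv2.resize(s[180:270,175:275],(800,600) if 0 else (660,594),interpolation=2)[:,:,::-1])
legs([((.4528,-.2018,.07),15.7,0)])
E
```

```text
clock: 10.52
tool_pos: [0.4719, -0.1991, 0.0714]
eef_rot: [0.99, 0.14, 0.001, -0.0]
contact_force: [0.7, 0.3, -4.3]
opening: 0.68
finger_force: 44.4
shift pre [-0.0191 -0.0029  0.0013] turn [-0.0005 -0.0022  0.0068] deg 0.41046914489982483 shift post [-0.0191 -0.0028  0.0014]
```

View pics/h6.png

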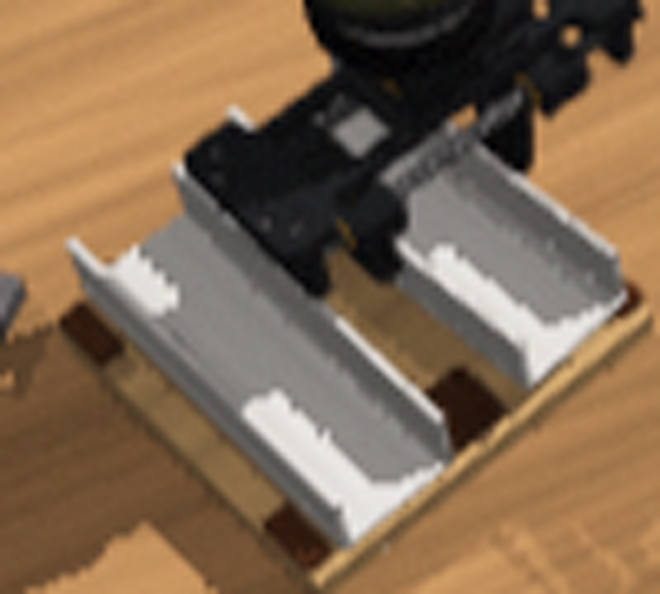

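(That was the tenth and last picture.) It shows B's far end near the board's far edge, corners at (530,385), (628,300), (525,350), and near end top at (237,112). It looks yawed compared with A, whose inner top edge runs (183,172)→(445,430). I'll compute that.

```bash
cat >> h.py <<'E'
bc=np.array([.4658,-.248]);_y=np.radians(15.7);bx=np.array([np.cos(_y),np.sin(_y)]);by=np.array([-bx[1],bx[0]])
def bd(w): w=np.asarray(w)[:2]-bc; return 1000*np.array([w@bx,w@by])
E
python3 - <<'E'
from h import *
import pickle
d=pickle.load(open("s2.pkl","rb"));S=d["scene"];st=d["st"]
f=lambda x,y:(175+x/6.6-.42,180+y/6.6-.42)
print("tool in board",bd(st["tool_pos"]))
def line(n,a,b,z):
    u,v=plane(S,f(*a),z),plane(S,f(*b),z);w=v-u;print(n,z,bd(u),bd(v),"yaw",np.degrees(np.arctan2(w[1],w[0]))-15.7,"len",np.linalg.norm(w))
for z in (.08,.0884,.1): line("B -y top",(237,112),(525,350),z)
line("A in top",(183,172),(445,428),.058);line("A out top",(75,243),(345,515),.058)
for n,c,z in[("B botL",(530,385),.0484),("B botR",(628,300),.0484),("B topR",(618,260),.0884),("board far left top",(650,307),.018),("board far right",(318,578),.018),("A botL far",(347,545),.018),("A bot in far",(445,465),.018)]:print(n,bd(plane(S,f(*c),z)))
E
```

```text
tool in board [19.1159 45.2275]
B -y top 0.08 [-77.8064  14.4025] [99.848  24.1221] yaw 3.1315740338484943 len 0.17792007467464915
B -y top 0.0884 [-72.2996  11.6614] [104.0716  21.3108] yaw 3.1315740338484908 len 0.17663500277758157
B -y top 0.1 [-64.6951   7.8761] [109.9042  17.4285] yaw 3.131574033848498 len 0.1748603796816309
A in top 0.058 [-83.5322 -15.0626] [ 93.7566 -16.8058] yaw -0.5633533384097618 len 0.17729737465762083
A out top 0.058 [-86.7625 -70.6388] [ 96.0417 -71.9634] yaw -0.4151678466827793 len 0.18280903567707682
B botL [98.3114 24.8999]
B botR [96.2165 82.5371]
B topR [98.4846 77.7699]
board far left top [90.689  98.3786]
board far right [ 91.0582 -88.7395]
A botL far [ 87.6644 -70.4479]
A bot in far [ 87.5005 -16.7213]
```

```bash
python3 -m jog '[[[-0.004,-0.002,0.005,0,0,0.03],[-0.005,-0.001,0.005,0,0,0.028],[0,0,0.004,0,0,0],[0,0,0,0,0,0],[0,0,0,0,0,0]]]'
python3 - <<'E'
from h import *
from plant import *
s=get_state();print(bd(s["tool_pos"]),s["tool_pos"][2],R.from_quat(s["eef_rot"]).apply([1,0,0]),np.array(s["contact_force"]))
import pickle;d={n:snapshot(n) for n in("top","scene")};d["st"]=s;pickle.dump(d,open("s3.pkl","wb"))
import cv2
# B far end edges in scene: subpixel via bright end/wood; report corner candidates of bright+grey mask right of A
S=d["scene"];h=cv2.cvtColor(S["frame"],cv2.COLOR_RGB2HSV);m=((h[...,1]<40)&(h[...,2]>85)).astype(np.uint8)
m[:170]=0;m[275:]=0;m[:,:175]=0;m[:,280:]=0
n,l,st,_=cv2.connectedComponentsWithStats(m)
for i in range(1,n):
    if st[i,4]>60:
        c=max(cv2.findContours((l==i).astype(np.uint8),0,2)[0],key=cv2.contourArea)
        print(st[i],cv2.approxPolyDP(cv2.convexHull(c),1.2,True)[:,0].tolist())
E
```

```text
clock: 11.25
tool_pos: [0.462, -0.1987, 0.0561]
eef_rot: [0.994, 0.111, 0.0, -0.001]
contact_force: [0.2, 0.7, -3.3]
opening: 0.68
finger_force: 44.4
[ 9.6793 48.5343] 0.05609291063180895 [0.9753 0.2209 0.0006] [ 0.2347  0.6544 -3.3274]
[231 199  37  40 787] [[242, 199], [266, 220], [267, 227], [253, 238], [234, 222], [231, 206]]
[ 185  205   58   58 1341] [[241, 251], [226, 262], [189, 225], [185, 217], [202, 205], [241, 242]]
```

```bash
python3 - <<'E'
from h import *
import pickle
S=pickle.load(open("s3.pkl","rb"))["scene"]
for n,c,z in[("B botL",(253,238.4),.033),("B botR",(267.4,227),.033),("B topR",(266.2,219.8),.073),("A bot in",(241.4,251),.018),("A top in",(241.2,242),.058),("A bot out",(226,262.4),.018)]:print(n,bd(plane(S,c,z)))
u,v=plane(S,(241.5,198.5),.073),plane(S,(266.2,219.8),.073);w=v-u;print(np.degrees(np.arctan2(w[1],w[0]))-15.7)
E
```

```text
B botL [88.2221 25.1183]
B botR [88.8288 79.1281]
B topR [88.7392 77.8375]
A bot in [ 88.6502 -19.9156]
A top in [ 86.4126 -13.4282]
A bot out [ 86.0106 -73.188 ]
1.1453123072029143
```

B's end now matches A's in x and the spacing is about 98 mm, so I'll lower slowly.

```bash
python3 -m jog '[[[0,0.001,0.003,0,0,0],[0,0,0.003,0,0,0],[0,0,0.003,0,0,0],[0,0,0,0,0,0]]]'
python3 -m jog '[[[0,0,0.002,0,0,0],[0,0,0.002,0,0,0],[0,0,0,0,0,0]]]'
```

```text
clock: 11.85
tool_pos: [0.4618, -0.1994, 0.0468]
eef_rot: [0.994, 0.111, -0.0, -0.001]
contact_force: [0.1, 0.0, -4.2]
opening: 0.682
finger_force: 44.4
clock: 12.22
tool_pos: [0.4625, -0.1995, 0.0439]
eef_rot: [0.994, 0.111, 0.001, -0.001]
contact_force: [0.3, 1.3, 6.3]
opening: 0.679
finger_force: 44.5
```

```bash
python3 -m jog '[[[0,0,0,0,0,0],[0,0,0,0,0,0],[0,0,0,0,0,0]]]' 0.068
cat > meas.py <<'E'
from h import *
from plant import *
import cv2,sys,pickle
def alu():
    S=snapshot("scene");h=cv2.cvtColor(S["frame"],cv2.COLOR_RGB2HSV);m=((h[...,1]<40)&(h[...,2]>85)).astype(np.uint8)
    m[:170]=0;m[275:]=0;m[:,:175]=0;m[:,280:]=0
    n,l,st,_=cv2.connectedComponentsWithStats(m)
    for i in range(1,n):
        if st[i,4]>60:
            c=max(cv2.findContours((l==i).astype(np.uint8),0,2)[0],key=cv2.contourArea)
            for p in cv2.approxPolyDP(cv2.convexHull(c),1.2,True)[:,0]: print(p,"z18",bd(plane(S,p,.018)),"z58",bd(plane(S,p,.058)))
            print()
    return S
if __name__=="__main__":
    s=get_state();print(s["tool_pos"],s["contact_force"],s["opening"]);alu()
E
python3 meas.py
```

```text
clock: 12.6
tool_pos: [0.462, -0.1996, 0.0431]
eef_rot: [0.994, 0.111, 0.0, -0.001]
contact_force: [-0.2, 0.4, 0.9]
opening: 0.772
finger_force: 0.0
[ 0.462  -0.1996  0.0431] [-0.198   0.4206  0.8975] 0.7716794049602212
[243 202] z18 [-34.727   91.4064] z58 [-11.2382  76.4998]
[266 222] z18 [65.9425 93.1698] z58 [86.1441 78.2057]
[267 229] z18 [85.6401 79.2819] z58 [105.1984  64.7712]
[253 241] z18 [87.2322 24.3527] z58 [106.7386  11.6356]
[234 224] z18 [ 5.8699 22.484 ] z58 [28.033  9.828]
[231 209] z18 [-40.4934  49.7527] z58 [-16.8164  36.2062]

[241 251] z18 [ 87.8643 -20.711 ] z58 [107.3501 -31.9566]
[226 262] z18 [ 85.0561 -72.4041] z58 [104.6335 -81.9617]
[189 225] z18 [-82.7487 -72.255 ] z58 [-57.6919 -81.8175]
[185 217] z18 [-113.042  -63.919] z58 [-86.996  -73.7537]
[203 210] z18 [-95.6935 -11.3727] z58 [-70.214  -22.9232]
[241 242] z18 [65.8226 -1.9598] z58 [ 86.0281 -13.8176]
```

B is seated: its bottom and top corners match A's at floor height, with the ends flush to 1 mm. I'll retreat, and flip the tool half a turn on the way so joint 7 stays away from its limit.

```bash
python3 -m jog '[[[0,0,-0.01,0,0,0],[0,0,-0.03,0,0,0],[0,0,-0.05,0,0,0],[0,0,-0.055,0,0,0],[0,0,-0.055,0,0,0],[0,0,-0.04,0,0,0],[0,0,0,0,0,0]]]' 0.072
python3 -m jog '[[[0,0,0,0,0,-0.18],[0,0,0,0,0,-0.18],[0,0,0,0,0,-0.18],[0,0,0,0,0,-0.18],[0,0,0,0,0,-0.18],[0,0,0,0,0,-0.18],[0,0,0,0,0,-0.18],[0,0,0,0,0,-0.18],[0,0,0,0,0,-0.18],[0,0,0,0,0,-0.18],[0,0,0,0,0,-0.18],[0,0,0,0,0,-0.18]]]' 0.088
python3 -m jog '[[[0,0,0,0,0,-0.18],[0,0,0,0,0,-0.18],[0,0,0,0,0,-0.18],[0,0,0,0,0,-0.18],[0,0,0,0,0,-0.16],[0,0,0,0,0,0]]]'
cat >> h.py <<'E'
def rotf(yaw,pitch=0): return rot(yaw,pitch)*R.from_euler("z",180,degrees=True)
E
sed -i 's/n=rot(y,pi)/n=RF(y,pi)/' h.py; echo 'RF=rotf' >> h.py
python3 - <<'E'
from h import *
from plant import *
print(np.array(get_state()["q"]))
z=rot(RY,30).apply([0,0,1]);legs([((.42,.18,.3),12.7,0),(C-.06*z,RY,30),(C+.026*z,RY,30)])
# purple mask corners, both views
import cv2
for n,box in(("top",(150,260,200,300)),("scene",(130,220,335,445))):
    S=snapshot(n);h=cv2.cvtColor(S["frame"],cv2.COLOR_RGB2HSV);m=((h[...,0]>130)&(h[...,0]<165)&(h[...,1]>100)&(h[...,2]>25)).astype(np.uint8)
    k=np.zeros_like(m);k[box[0]:box[1],box[2]:box[3]]=1;m*=k;c=max(cv2.findContours(m,0,2)[0],key=cv2.contourArea)
    print(n,cv2.approxPolyDP(cv2.convexHull(c),1.2,True)[:,0].tolist(),cv2.minAreaRect(c))
E
python3 meas.py
```

```text
clock: 13.52
tool_pos: [0.4635, -0.2008, 0.2866]
eef_rot: [0.994, 0.111, 0.003, 0.001]
contact_force: [0.9, 0.4, -0.6]
opening: 0.82
finger_force: 0.0
clock: 15.02
tool_pos: [0.461, -0.1997, 0.2822]
eef_rot: [0.368, 0.93, 0.001, -0.002]
contact_force: [-0.2, 0.2, 1.1]
opening: 0.999
finger_force: 0.0
clock: 15.78
tool_pos: [0.4611, -0.1999, 0.2823]
eef_rot: [-0.06, 0.998, 0.002, -0.001]
contact_force: [0.0, 0.4, -0.5]
opening: 0.999
finger_force: 0.0
[ 0.72    0.5252 -0.6274  1.8556  0.3854  0.8875  1.5985]
shift pre [-0.0044  0.3821 -0.0164] turn [ 0.0036 -0.0014 -0.1022] deg 5.859575831833936 shift post [-0.0434  0.3796 -0.0177]
shift pre [-0.0582  0.0188  0.1415] turn [ 0.1197 -0.5144  0.4467] deg 39.631187988213185 shift post [0.0327 0.0425 0.1445]
shift pre [-0.    -0.     0.086] turn [0. 0. 0.] deg 0.0 shift post [-0.    -0.     0.086]
top [[279, 185], [271, 234], [269, 237], [252, 234], [259, 184], [262, 181]] ((264.95947265625, 209.24325561523438), (20.05667495727539, 54.7448616027832), 9.462322235107422)
scene [[350, 152], [367, 148], [388, 166], [389, 178], [370, 182], [351, 162]] ((369.75, 164.75001525878906), (45.961936950683594, 24.041629791259766), 45.0)
[ 0.4615 -0.1999  0.2826] [-0.0044 -0.6271  0.0208] 0.9980791908257987
[226 186] z18 [-116.3183   92.9744] z58 [-90.1653  78.0166]
[266 222] z18 [65.9425 93.1698] z58 [86.1441 78.2057]
[267 229] z18 [85.6401 79.2819] z58 [105.1984  64.7712]
[253 241] z18 [87.2322 24.3527] z58 [106.7386  11.6356]
[213 204] z18 [-91.8546  23.0421] z58 [-66.5004  10.3679]
[211 197] z18 [-116.0721   34.6956] z58 [-89.9272  21.6408]

[202 205] z18 [-111.9261   -2.4788] z58 [-85.9165 -14.3197]
[241 242] z18 [65.8226 -1.9598] z58 [ 86.0281 -13.8176]
[241 251] z18 [ 87.8643 -20.711 ] z58 [107.3501 -31.9566]
[227 262] z18 [ 86.9915 -70.447 ] z58 [106.5057 -80.0685]
[189 225] z18 [-82.7487 -72.255 ] z58 [-57.6919 -81.8175]
[185 217] z18 [-113.042  -63.919] z58 [-86.996  -73.7537]
```

Both bare channels are parallel to the board, 36 mm apart, with ends flush. Next is the purple one.

```bash
python3 -m jog '[[[0,0.03,-0.002,0,0,0],[0,0.05,-0.002,0,0,0],[0,0.05,-0.002,0,0,0],[-0.001,0.05,-0.002,0,0,0],[-0.001,0.05,-0.002,0,0,0],[-0.001,0.05,-0.002,0,0,0],[-0.001,0.05,-0.002,0,0,0],[0,0.05,-0.002,0,0,0],[0,0,0,0,0,0]]]'
python3 -m jog '[[[0,0,0,0.02,-0.09,0.058],[0,0,0,0.02,-0.09,0.058],[0,0,0,0.02,-0.09,0.058],[0,0,0,0.02,-0.09,0.058],[0,0,0,0.02,-0.09,0.058],[0,0,0,0.02,-0.065,0.058],[0,0,0,0,0,0],[0,0,0,0,0,0]]]'
python3 - <<'E'
from h import *
from plant import *
print(np.array(get_state()["q"]))
z=rot(RY,30).apply([0,0,1]);legs([(C-.05*z,RY,30),(C+.026*z,RY,30)])
E
```

```text
clock: 17.05
tool_pos: [0.4191, 0.1824, 0.3004]
eef_rot: [-0.064, 0.998, 0.003, 0.001]
contact_force: [0.9, -1.1, 0.5]
opening: 1.0
finger_force: 0.0
clock: 18.05
tool_pos: [0.4205, 0.1766, 0.2998]
eef_rot: [0.112, 0.96, -0.041, 0.252]
contact_force: [1.1, 0.3, 0.2]
opening: 1.002
finger_force: 0.0
[-0.6665  0.3146 -0.2155  2.3084  1.1195  0.5989 -0.5018]
shift pre [0.0321 0.0492 0.153 ] turn [-0.0212 -0.0077  0.0089] deg 1.387796086324329 shift post [0.0337 0.0457 0.1538]
shift pre [-0.     0.     0.076] turn [0. 0. 0.] deg 0.0 shift post [-0.     0.     0.076]
```

```bash
python3 -m jog '[[[0,0,0,-0.021,-0.008,0.009],[0.012,0.016,0.03,0,0,0],[0.012,0.016,0.04,0,0,0],[0.01,0.014,0.043,0,0,0],[0,0,0.04,0,0,0],[0,0,0,0,0,0],[0,0,0,0,0,0]]]'
python3 - <<'E'
from h import *
from plant import *
print(np.array(get_state()["q"]))
z=rot(RY,30).apply([0,0,1]);legs([(C-.05*z,RY,30),(C+.026*z,RY,30)])
E
```

```text
clock: 18.92
tool_pos: [0.4768, 0.2105, 0.1512]
eef_rot: [0.114, 0.959, -0.03, 0.258]
contact_force: [0.8, -0.1, 1.1]
opening: 1.002
finger_force: 0.0
[-0.6595  0.7038 -0.1873  2.3267  1.8557  0.5885 -1.2727]
shift pre [ 0.     -0.0004  0.0016] turn [ 0.0002  0.0011 -0.001 ] deg 0.08731244781775697 shift post [ 0.     -0.0004  0.0016]
shift pre [-0.     0.     0.076] turn [0. 0. 0.] deg 0.0 shift post [-0.     0.     0.076]
```

```bash
python3 -m jog '[[[0,0,0.03,0,0,0],[0,0,0.03,0,0,0],[0,0,0.016,0,0,0],[0,0,0,0,0,0]]]'
python3 - <<'E'
from h import *
z=rot(RY,30).apply([0,0,1]);legs([(C+.026*z,RY,30)])
E
python3 -m jog '[[[0,0,0,0,0,0],[0,0,0,0,0,0],[0,0,0,0,0,0],[0,0,0,0,0,0],[0,0,0,0,0,0],[0,0,0,0,0,0]]]' 0.05 25
python3 -m jog '[[[0,0,-0.01,0,0,0],[0,0,-0.02,0,0,0],[0,0,-0.03,0,0,0],[0,0,-0.04,0,0,0],[0,0,-0.04,0,0,0],[0,0,0,0,0,0]]]' - 45
```

```text
clock: 19.42
tool_pos: [0.5139, 0.2022, 0.085]
eef_rot: [0.114, 0.959, -0.03, 0.258]
contact_force: [-0.2, -0.1, 1.4]
opening: 0.997
finger_force: 0.0
shift pre [-0.0002 -0.0009  0.0013] turn [ 0.0004  0.0013 -0.0001] deg 0.07567423731049497 shift post [-0.0002 -0.0009  0.0013]
clock: 20.18
tool_pos: [0.5136, 0.2028, 0.085]
eef_rot: [0.113, 0.959, -0.03, 0.258]
contact_force: [-2.8, 1.4, 5.6]
opening: 0.681
finger_force: 25.0
clock: 20.92
tool_pos: [0.4446, 0.22, 0.2075]
eef_rot: [0.113, 0.959, -0.028, 0.258]
contact_force: [-0.1, 0.4, -3.4]
opening: 0.678
finger_force: 45.0
```

```bash
python3 -m jog '[[[0,0,-0.04,0,0,0],[0,0,-0.04,0,0,0],[0,0,0,0,0,0]]]'
python3 - <<'E'
from h import *
from plant import get_state
print(np.array(get_state()["q"]))
legs([((.44,.2,.29),15.7,0),((*bc,.27),15.7,0)])
E
```

```text
clock: 21.3
tool_pos: [0.4066, 0.2287, 0.2757]
eef_rot: [0.113, 0.959, -0.029, 0.258]
contact_force: [1.9, -0.5, -2.9]
opening: 0.675
finger_force: 45.0
[-0.8801  0.3853 -0.0961  2.3092  1.1842  0.5681 -0.6938]
shift pre [-0.041  -0.0202  0.0072] turn [-0.1306  0.5151 -0.4971] deg 41.694232092926676 shift post [-0.0243 -0.0367 -0.0143]
shift pre [ 0.0964 -0.4383  0.02  ] turn [0. 0. 0.] deg 0.0 shift post [ 0.0964 -0.4383  0.02  ]
```

```bash
python3 -m jog '[[[0,0,0,-0.022,0.086,-0.083],[0,0,0,-0.022,0.086,-0.083],[0,0,0,-0.022,0.086,-0.083],[0,0,0,-0.022,0.086,-0.083],[0,0,0,-0.022,0.086,-0.083],[0,0,0,-0.022,0.086,-0.083],[0,0,0,0,0,0]]]'
python3 -m jog '[[[0.004,-0.025,0,0,0,0],[0.008,-0.05,0,0,0,0],[0.008,-0.05,0,0,0,0],[0.008,-0.05,0,0,0,0],[0.008,-0.05,0,0,0,0],[0.008,-0.05,0,0,0,0],[0.008,-0.05,0,0,0,0],[0.008,-0.05,0,0,0,0],[0.008,-0.05,0,0,0,0],[0.004,-0.045,0,0,0,0],[0,0,0,0,0,0]]]'
python3 - <<'E'
from h import *
from plant import get_state
print(np.array(get_state()["q"]))
legs([((*bc,.15),15.7,0)])
E
```

```text
clock: 22.18
tool_pos: [0.4086, 0.2244, 0.2719]
eef_rot: [-0.118, 0.993, -0.006, 0.011]
contact_force: [-0.3, 1.2, -2.3]
opening: 0.674
finger_force: 45.0
clock: 23.55
tool_pos: [0.4488, -0.251, 0.2761]
eef_rot: [-0.117, 0.993, -0.006, 0.011]
contact_force: [-0.5, -0.5, -2.5]
opening: 0.677
finger_force: 45.0
[ 0.7911  0.5288 -0.58    1.858   0.3839  0.8416  1.8265]
shift pre [-0.0147  0.0008  0.1264] turn [-0.0148  0.0193 -0.0387] deg 2.6206592693655844 shift post [-0.0172 -0.0017  0.1261]
```

```bash
python3 -m jog '[[[0,0,0.01,-0.015,0.019,-0.039],[-0.006,-0.001,0.04,0,0,0],[-0.006,-0.001,0.04,0,0,0],[-0.005,0,0.04,0,0,0],[0,0,0.036,0,0,0],[0,0,0,0,0,0],[0,0,0,0,0,0]]]'
cat > mc.py <<'E'
from h import *
from plant import *
import cv2
s=get_state();zt=s["tool_pos"][2]+.026;print("tool bd",bd(s["tool_pos"]),s["tool_pos"],"z top",zt);legs([((*bc,s["tool_pos"][2]),15.7,0)])
for n,box in(("scene",(150,280,170,300)),("top",(170,260,350,460))):
    S=snapshot(n);h=cv2.cvtColor(S["frame"],cv2.COLOR_RGB2HSV);m=((h[...,0]>130)&(h[...,0]<165)&(h[...,1]>100)&(h[...,2]>25)).astype(np.uint8)
    k=np.zeros_like(m);k[box[0]:box[1],box[2]:box[3]]=1;m*=k
    for c in cv2.findContours(m,0,2)[0]:
        if cv2.contourArea(c)<15: continue
        for p in cv2.approxPolyDP(cv2.convexHull(c),1.0,True)[:,0]: print(n,p,"top",bd(plane(S,p,zt)),"bot",bd(plane(S,p,zt-.04)))
        print()
E
python3 mc.py
```

```text
clock: 24.42
tool_pos: [0.4686, -0.2421, 0.1128]
eef_rot: [-0.142, 0.99, 0.002, 0.002]
contact_force: [0.0, 0.2, -2.3]
opening: 0.677
finger_force: 45.0
tool bd [4.3188 4.8807] [ 0.4686 -0.2421  0.1128] z top 0.13879498336532492
shift pre [ 0.0044 -0.0048 -0.    ] turn [0.0027 0.0046 0.0116] deg 0.7317070888506 shift post [ 0.0043 -0.0049  0.    ]
scene [230 198] top [ 1.5135 29.8464] bot [-23.2319  44.1536]
scene [236 201] top [20.4749 35.0608] bot [-3.5837 49.5569]
scene [253 218] top [93.6396 31.8862] bot [72.2315 46.2674]
scene [253 224] top [107.6541  19.6234] bot [86.7536 33.5604]
scene [238 237] top [110.186  -33.6828] bot [ 89.3772 -21.6769]
scene [219 220] top [ 35.6708 -35.8203] bot [ 12.1627 -23.8918]
scene [218 207] top [  1.6948 -11.7896] bot [-23.0441   1.0094]

scene [227 194] top [-14.4705  32.5298] bot [-39.795   46.9342]
scene [225 197] top [-10.5399  22.3026] bot [-35.722   36.3366]
scene [215 204] top [-11.5286 -11.4114] bot [-36.7465   1.4013]
scene [217 200] top [-17.9891   0.6282] bot [-43.441  13.877]

scene [201 187] top [-82.7934  -3.3384] bot [-110.5929    
[... 400 characters left out ...]
8] top [-88.4532  33.0802] bot [-86.7341  26.0265]
top [399 230] top [-29.6822  33.8167] bot [-26.4342  26.7821]
top [401 227] top [-22.4373  24.9562] bot [-19.0009  17.6912]

top [396 212] top [27.1974 25.5307] bot [31.9249 18.2807]
top [400 212] top [23.679 13.49 ] bot [28.315   5.9267]
top [402 219] top [ 0.7535 14.2517] bot [4.7931 6.7082]
top [398 220] top [ 1.2448 27.2249] bot [ 5.2972 20.0189]

top [403 192] top [ 82.0804 -15.119 ] bot [ 88.2355 -23.4264]
top [403 201] top [54.5071 -6.2744] bot [ 59.945  -14.3518]
top [400 208] top [35.8233  9.6082] bot [40.7752  1.944 ]
top [391 208] top [43.7533 36.7395] bot [48.9115 29.781 ]
top [388 196] top [83.0859 34.2241] bot [89.2672 27.2002]
```

Both views put C about 3.6 mm too far to +y, with yaw good to within half a degree and the ends flush. I'll correct that and lower.

```bash
python3 -m jog '[[[0,-0.0036,0,0.003,0.004,0.006],[0,0,0.012,0,0,0],[0,0,0.012,0,0,0],[0,0,0.008,0,0,0],[0,0,0,0,0,0]]]'
python3 mc.py | grep -v "^$"
```

```text
clock: 25.15
tool_pos: [0.4684, -0.2462, 0.0791]
eef_rot: [-0.139, 0.99, 0.0, -0.001]
contact_force: [-0.7, -0.0, -2.6]
opening: 0.682
finger_force: 45.0
tool bd [2.9947 1.0534] [ 0.4684 -0.2462  0.0791] z top 0.10512582124166761
shift pre [ 0.003 -0.001  0.   ] turn [ 0.001  -0.0017  0.0041] deg 0.26082300227334804 shift post [ 0.003  -0.0011  0.    ]
scene [230 206] top [ 1.4753 24.6534] bot [-22.5393  38.3548]
scene [233 206] top [ 7.2791 30.551 ] bot [-16.5315  44.4597]
scene [252 225] top [90.5563 27.3522] bot [69.6732 41.1485]
scene [252 230] top [102.3911  17.0209] bot [81.924 30.454]
scene [238 244] top [108.9018 -37.2883] bot [ 88.6636 -25.7644]
scene [220 227] top [ 35.0907 -37.8715] bot [ 12.2578 -26.3681]
scene [218 221] top [ 16.4849 -29.7181] bot [ -7.0021 -17.9281]
scene [219 215] top [  3.3005 -15.615 ] bot [-20.6499  -3.3293]
scene [227 202] top [-14.6953  27.2921] bot [-39.2784  41.0863]
scene [224 206] top [-10.1281  12.8624] bot [-34.5506  26.1493]
scene [216 212] top [-10.084  -15.2888] bot [-34.505   -2.9916]
scene [215 211] top [-14.5697 -15.1795] bot [-39.1483
[... 586 characters left out ...]
401 228] top [-22.6095  19.8218] bot [-19.2511  12.5818]
top [409 225] top [-20.56    -7.6165] bot [-17.1494 -15.555 ]
top [399 213] top [25.3825 11.1886] bot [29.9626  3.7288]
top [402 220] top [1.0723 8.8894] bot [5.0336 1.371 ]
top [398 221] top [ 1.5751 22.1418] bot [ 5.5491 14.9608]
top [395 215] top [22.785  25.4566] bot [27.299 18.36 ]
top [401 194] top [ 82.7952 -13.9088] bot [ 88.8367 -22.0074]
top [403 199] top [ 65.3306 -15.077 ] bot [ 70.9275 -23.2054]
top [400 209] top [36.8857  4.1497] bot [41.7585 -3.4893]
top [394 211] top [36.0761 24.5967] bot [40.9283 17.4782]
top [391 209] top [44.986  31.8655] bot [50.065  24.9321]
top [388 198] top [82.0184 30.2878] bot [88.0401 23.3141]
```

Both views now have C centred on the middle line within 1 mm. Lowering it into the troughs.

```bash
python3 -m jog '[[[-0.0015,0,0.005,0,0,0],[0,0,0.006,0,0,0],[0,0,0.006,0,0,0],[0,0,0,0,0,0]]]'
python3 -m jog '[[[0,0,0.006,0,0,0],[0,0,0.006,0,0,0],[0,0,0.005,0,0,0],[0,0,0,0,0,0]]]'
```

```text
clock: 25.75
tool_pos: [0.47, -0.246, 0.0625]
eef_rot: [-0.138, 0.99, 0.0, -0.001]
contact_force: [0.4, -0.7, -1.9]
opening: 0.682
finger_force: 45.0
clock: 26.25
tool_pos: [0.4701, -0.246, 0.0456]
eef_rot: [-0.139, 0.99, 0.0, -0.0]
contact_force: [-0.1, -0.0, -1.8]
opening: 0.676
finger_force: 45.0
```

```bash
python3 -m jog '[[[0,0,0.003,0,0,0],[0,0,0.002,0,0,0],[0,0,0.002,0,0,0],[0,0,0,0,0,0]]]'
python3 -m jog '[[[0,0,0.0015,0,0,0],[0,0,0.0015,0,0,0],[0,0,0,0,0,0]]]'
```

```text
clock: 26.75
tool_pos: [0.4705, -0.2461, 0.0396]
eef_rot: [-0.138, 0.99, -0.0, 0.0]
contact_force: [-0.7, 0.7, 3.4]
opening: 0.677
finger_force: 45.0
clock: 27.12
tool_pos: [0.4705, -0.2462, 0.0395]
eef_rot: [-0.138, 0.99, -0.001, 0.0]
contact_force: [-7.4, 1.8, 34.3]
opening: 0.679
finger_force: 45.0
```

```bash
python3 -m jog '[[[0,0,-0.0028,0,0,0],[0,0,0,0,0,0]]]'
python3 -m jog '[[[0,0,0,0,0,0],[0,0,0,0,0,0],[0,0,0,0,0,0],[0,0,0,0,0,0]]]' 0.068
python3 -m jog '[[[0,0,-0.01,0,0,0],[0,0,-0.02,0,0,0],[0,0,-0.04,0,0,0],[0,0,-0.055,0,0,0],[0,0,-0.055,0,0,0],[0,0,-0.055,0,0,0],[0.05,0,0,0,0,0],[0.055,0,0,0,0,0],[0,0.055,0,0,0,0],[0,0.055,0,0,0,0],[0,0.055,0,0,0,0],[0,0,0,0,0,0]]]'
sed -i 's/^s=get_state();zt=.*;legs.*/s=get_state();zt=.062;print(s["tool_pos"])/' mc.py; python3 mc.py|grep .; python3 meas.py
```

```text
clock: 27.38
tool_pos: [0.4708, -0.2463, 0.0395]
eef_rot: [-0.138, 0.99, -0.0, 0.0]
contact_force: [-1.3, 0.2, 10.3]
opening: 0.68
finger_force: 45.0
clock: 27.88
tool_pos: [0.4704, -0.2461, 0.0387]
eef_rot: [-0.138, 0.99, -0.0, -0.0]
contact_force: [1.4, -0.1, 0.4]
opening: 0.774
finger_force: 0.0
clock: 29.38
tool_pos: [0.3227, -0.1135, 0.2746]
eef_rot: [-0.142, 0.99, -0.001, -0.0]
contact_force: [0.0, 0.0, 0.2]
opening: 0.77
finger_force: 0.0
[ 0.3227 -0.1135  0.2746]
scene [213 196] top [-86.0406  26.6832] bot [-112.1425   39.9529]
scene [253 232] top [87.1342 29.2248] bot [66.8977 42.5807]
scene [254 238] top [103.49    18.5535] bot [83.8076 31.548 ]
scene [239 251] top [105.5107 -36.915 ] bot [ 85.8967 -25.7992]
scene [199 211] top [-72.9189 -34.2667] bot [-98.5764 -23.0613]
scene [198 207] top [-85.8309 -27.8906] bot [-111.9256  -16.4692]
top [388 199] top [85.2927 23.7832] bot [91.2347 16.8347]
top [403 195] top [ 84.2272 -27.9664] bot [ 90.1428 -36.197 ]
top [414 226] top [-24.6224 -30.8777] bot [-21.4036 -39.1805]
top [419 245] top [-88.5846 -27.191 ] bot [-86.9504 -35.4024]
top [407 248] top [-86.9724  13.2956] bot [-85.2984   6.0872]
top [395 227] top [-10.3324  29.8748] bot [-6.7595 23.0772]
top [387 203] top [73.3708 31.0036] bot [79.0174 24.234 ]
[ 0.3244 -0.1163  0.2744] [-0.3203 -0.4185  0.3987] 0.7692182088776991
[226 186] z18 [-116.3183   92.9744] z58 [-90.1653  78.0166]
[266 222] z18 [65.9425 93.1698] z58 [86.1441 78.2057]
[267 229] z18 [85.6401 79.2819] z58 [105.1984  64.7712]
[257 238] z18 [87.8393 38.9267] z58 [107.3258  25.7337]
[220 200] z18 [-88.5581  47.0361] z58 [-63.3116  33.5783]

[185 217] z18 [-113.042  -63.919] z58 [-86.996  -73.7537]
[200 215] z18 [-87.8964 -28.4818] z58 [-62.6715 -39.4736]
[239 252] z18 [ 86.357  -26.7383] z58 [105.892 -37.787]
[226 262] z18 [ 85.0561 -72.4041] z58 [104.6335 -81.9617]
[188 224] z18 [-87.5129 -72.2507] z58 [-62.3005 -81.8134]
```

C sits at seated height: its top corners fit z = 62 mm, spanning -86 to +87 mm like A. It is centred and parallel, and A and B have not moved.

```bash
python3 -c "
from plant import *
print(finish_job())"
```

```text
the job is handed in; nothing more can be done
None
```

I packed all three channels and handed the job in at about 29 s. By my camera measurements, both bare channels lie open side up in their lanes and the purple one is hooked over both, fully down, ends flush to a few millimetres. I had used my 10 pictures by then, so nobody has looked at the final pack, I did not re-measure the bystanders, and no verdict came back.

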